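# Find the liner that nests in the clamped pot

## Task

One of the three liners in the rack belongs in the steel pot held in the clamp collar; try them until you find the one that nests in it fully, with its flange lying flat on the pot's rim, and leave it there. The other two liners must end up standing properly in the rack, each in an opening with its flange down on the plate. Leave the other things on the bench where they are.

Things in the scene. Friction and masses are not known exactly. Their poses are not given: they have to be found in the camera images.
- lin_k: plain aluminium liner, 0.12 kg +-30 %: open square cup 46 mm wide (sides along its x and y), 30 mm tall, wall 4 mm, on a round flange 66 mm across, 5 mm thick; below it a solid round barrel that nests. Origin: centre of the flange's underside, z up the axis (cup rim +35 mm, flange top +5 mm). Starts in a rack opening, flange on the plate. Grip across the cup from above
- lin_m: liner like lin_k above the plate, same origin. The three liners' barrels are 48 mm diameter x 22 mm long, 44 x 30 and 40 x 38 (bottom edge bevelled 2 mm wide, 3 mm high); which liner has which barrel is not told and hidden while in the rack
- lin_t: liner like lin_k above the rack, same origin, with another of the three barrels
- pot_mouth (a point): centre of the mouth of the pot in use, at rim level, 60 mm above the worktop, z up; a fully nested liner has its origin here. A liner whose barrel is too thick does not enter and stays 18 mm or more up; one whose barrel is too long enters but meets the bottom with its flange 6 mm or more above the rim
- collar: grey clamp collar, 112 mm across, 22 mm tall, holding the fixed steel pot in use (70 mm outside, 60 mm tall); origin on the worktop on the pot's axis. The pot's bore is 50 mm diameter x 24 mm deep, 46 x 32 or 42 x 40 (not told which, it varies), matching one liner with 2 mm to spare. Two spare pots without collar, with the other bores, stand at the back: not used
- rack_top (a point): centre of the upper surface of the rack's plate, 50 mm above the worktop. Fixed rack, 90 mm (x) by 330 mm (y), aluminium plate on a dark skirt; three square openings of 51 mm along its y axis at -110, 0, +110 mm from here; any liner goes in any opening. A liner standing in one has its origin level with this point
- heat_sink: bystander: finned aluminium heat sink, 50x50x27 mm, origin under its centre
- esd_brush: bystander: dust brush with black handle, 166 mm long, 11 mm high, origin under the centre

How it is judged:
By the outcome, as a careful person would: the job done as asked, in the order asked, and still so for the second after the job is handed in, with the robot touching nothing.
It also fails if it takes over 72 s, if anything falls off the work surface, if the arm or the gripper's body presses on something with over 40 N, if the wrist force passes 120 N, or if a joint passes its speed limit or range.

## Robot

A 7-joint arm with a two-finger parallel gripper is mounted at the origin on a cart in front of the work surface, level with it; the furniture and walls round the work are solid. World frame = base frame: x ahead of the robot, y to its left, z up, the work surface at z = 0. Lengths are in m, angles in rad, forces in N, time in s.
With the tool pointing down it reaches from about 0.4 to 0.85 m from the base axis. Payload 4.5 kg.
Tool frame: the origin (TCP) lies at the very end of the fingers, on their centre line; the grasp point (between the pads) lies 19 mm behind it (r.grip_depth is the z of the grasp point in the tool frame, in m); z points along the fingers, y is the line along which they close (so a half turn about z gives the same grasp; the last joint's range is limited). The gripper opens to 88 mm and grips with 3 to 60 N. Pads are 18 mm wide; open, the fingers measure 123 mm over their backs; the gripper's body (75 mm by 187 mm) begins 45 mm behind the grasp point.
Start: joints at [1.294, 0.689, -0.195, 1.565, 0.157, 0.902, -0.215], TCP at [0.191, -0.595, 0.239] pointing down, gripper open.
Joint ranges: [-3.01, 3.01], [-0.46, 2.08], [-1.47, 1.51], [0.13, 2.56], [-1, 4.14], [0.04, 2.09], [-2.66, 2.66]. Speed limits (rad/s): [2.57, 2.57, 3.14, 3.14, 3.14, 3.14, 3.14].

## Interface

Orientations are given as a unit quaternion [x, y, z, w].
In Python, from plant import r, eyes gives the robot as it stands (r), with the cameras (eyes).
- The arm moves only by the shell command python3 steer.py FILE [FORCE], which reads ROWS from the file FILE. ROWS is a JSON list of rows, 1 to 10 of them, each an object with the fields aperture (the opening from 0.0 (shut) to 1.0 (fully open)), x, y, z (the shift in parts of the range, where 1.0 means 0.75 m), wx, wy, wz (a rotation vector in a scale on which 1.0 is 45 degrees); a field left out counts as zero (the opening has to be given); each row is the pose to reach, as a shift and turn from the pose commanded when the command began, along the tool's axes at that moment; what a row does not reach only later rows make up. A row lasts 1/10 s, in which the tool goes at most 0.05 m and 0.15 rad, less where a joint would pass 70% of its speed; a pose out of reach is approached as far as the arm can. The fingers move at their own pace and stop on an object; FORCE is the grip in N (left out, the last holds). Time passes only in rows, so rows that do not move let the fingers close. It prints the time, the measured TCP pose, the force, the opening and the grip force at its end. A shift or turn number past 1, either way, is cut back to 1. Input that does not fit is refused with a message, and nothing moves.
- r.get_state(): the state, without advancing time (a new reading comes with each control period).
- eyes.snapshot(name): name is "scene" or "top" or "wrist"; returns the picture (384x512x3 uint8, red, green, blue); there is no depth.
- eyes.camera_params(name): a dict with "fx", "fy", "cx", "cy" (pixels), "rvec" (rotation vector, rad) and "tvec" (3), from world to camera coordinates, as OpenCV has them. Camera axes: x right, y down, z forward; pixel columns grow to the right and rows downward; lengths in m; the calibration is good to about 2 mm. The wrist camera is an equidistant fisheye: a pixel r from the principal point sees the ray r / f radians off the axis. A picture is of the moment at which its call begins: read the wrist's pose just before it. camera_params takes no time and is no camera call; for the wrist camera it gives the pose at the moment of the call.
- r.finish_job(): hands the job in; it is judged then, once.
The state is a dict: "clock": time; "q": joint angles; "qd": joint speeds; "joint_torque": joint torques, N m; "tool_pos": TCP position; "eef_rot": TCP orientation; "contact_force": force on the tool from outside, world axes, zero at the start; "moment": the same for the moment, N m; "opening": opening from 0.0 (shut) to 1.0 (fully open); "finger_force": force on a finger pad.
Only numpy, scipy, OpenCV 4.12 (cv2) and the standard library are available. Lean on these libraries where they do the work, as an engineer would, in place of code of your own. Each camera call takes 0.05 s, during which the arm holds its last target. There are 200 camera calls.

## Working session

There is one attempt and no reset: what is moved stays moved. The work goes in short steps, Python scripts to look and compute and a shell command to move; the robot and the scene stay as the last step left them, time stands still between calls to the robot, and variables do not carry over. Pictures are saved under pics/ and viewed, at most 10 in all, crops included, and the job is handed in when it is done.

```bash
ls; mkdir -p pics; python3 - <<'E'
from plant import r, eyes
import cv2,numpy as np
s=r.get_state();print(s)
for n in("scene","top"):
    print(n,eyes.camera_params(n))
    cv2.imwrite(f"pics/{n}0.png",eyes.snapshot(n)[:,:,::-1])
E
```

```text
pics
plant.py
steer.py
{'clock': 0.0, 'q': array([ 1.29381665,  0.68997862, -0.19448385,  1.56636002,  0.15731141,
        0.9025264 , -0.21512792]), 'qd': array([ 0.00073037,  0.00132356, -0.00047108, -0.00107034, -0.00062607,
       -0.00226045,  0.0008289 ]), 'joint_torque': array([-3.31407955e-04, -5.27550924e+01, -1.26702514e+00, -1.53427023e+01,
       -5.26643603e-02,  6.56121192e-03,  1.48460817e-04]), 'tool_pos': array([ 0.19085825, -0.59446226,  0.23790838]), 'eef_rot': array([ 9.87947564e-01,  1.54786063e-01, -2.28869775e-04, -9.12387247e-04]), 'contact_force': array([-0.42638554, -0.49758478,  0.46679116]), 'moment': array([-0.04318958, -0.06381988, -0.01825714]), 'finger_force': 0.0, 'opening': 1.0021213208120614}
scene {'fx': 434.8739684651148, 'fy': 434.8739684651148, 'cx': 252.53814651753584, 'cy': 192.8262481293836, 'rvec': array([ 1.0249699 , -2.5638566 ,  0.89908481]), 'tvec': array([0.30563647, 0.30013464, 1.19017611])}
top {'fx': 439.09925304290755, 'fy': 439.09925304290755, 'cx': 253.15931169207818, 'cy': 193.02314398629858, 'rvec': array([ 2.12483662, -2.10928374,  0.18317728]), 'tvec': array([-0.0379078 ,  0.47242866,  1.20588881])}
```

View pics/scene0.png

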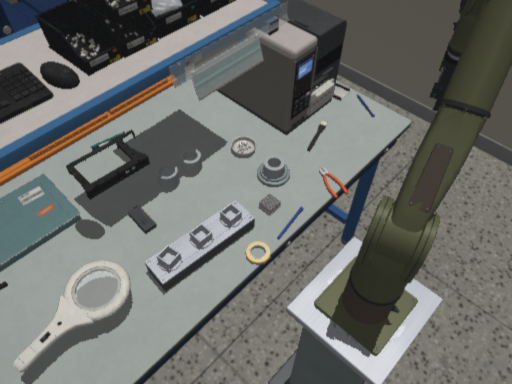

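View pics/top0.png

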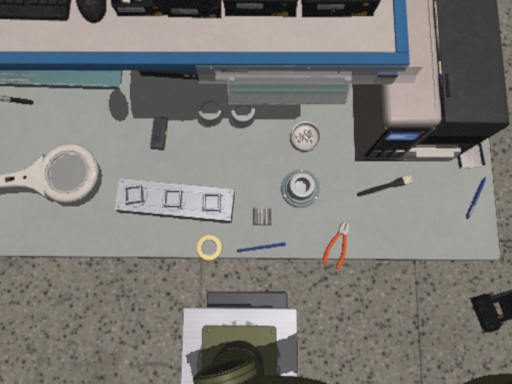

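The scene view shows the rack at about (200,240) with three cups, and the collar at (274,170). In the top view the cups are at (134,195), (174,199) and (212,202), the collar is at (300,187), and the heat sink is at (262,216). Next I'll zoom in to get precise measurements.

```bash
cat > h.py <<'E'
import cv2,numpy as np
from plant import r, eyes
def ray(n,uv,cp=None):
    c=cp or eyes.camera_params(n);R=cv2.Rodrigues(np.array(c["rvec"]))[0]
    o=-R.T@c["tvec"];u=(uv[0]-c["cx"])/c["fx"];v=(uv[1]-c["cy"])/c["fy"]
    if n=="wrist":
        t=np.hypot(u,v);k=np.sin(t)/t if t>1e-9 else 1;d=np.array([u*k,v*k,np.cos(t)])
    else:d=np.array([u,v,1.])
    return o,R.T@d
def onz(n,uv,z,cp=None):
    o,d=ray(n,uv,cp);return (o+d*(z-o[2])/d[2])[:2]
def proj(n,p):
    c=eyes.camera_params(n);K=np.array([[c["fx"],0,c["cx"]],[0,c["fy"],c["cy"]],[0,0,1]])
    return cv2.projectPoints(np.array([p],float),np.array(c["rvec"]),np.array(c["tvec"]),K,None)[0].ravel()
E
python3 - <<'E'
from h import *
t=cv2.imread("pics/top0.png");s=cv2.imread("pics/scene0.png")
a=cv2.resize(t[165:235,110:330],None,fx=3.6,fy=3.6,interpolation=cv2.INTER_CUBIC)
b=cv2.resize(s[145:285,140:300],None,fx=2.4,fy=2.4,interpolation=cv2.INTER_CUBIC)
c=np.zeros((a.shape[0]+b.shape[0],800,3),np.uint8);c[:a.shape[0],:a.shape[1]]=a;c[a.shape[0]:,:b.shape[1]]=b
cv2.imwrite("pics/z.png",c);print(c.shape)
for uv in[(134,195),(174,199),(212,202)]:print(onz("top",uv,.085))
print(onz("top",(300,187),.06),onz("top",(262,216),.027))
E
```

```text
(588, 800, 3)
[0.45740288 0.29372181]
[0.44689387 0.18259635]
[0.43919256 0.07769419]
[ 0.48771009 -0.16628127] [ 0.40925749 -0.0600132 ]
```

View pics/z.png

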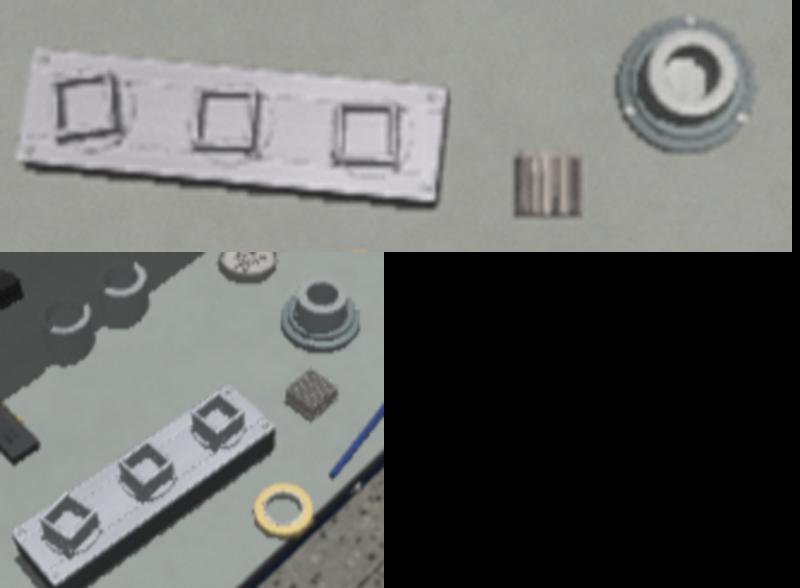

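The crop shows three square cups on the rack, each at a slightly different yaw. Its top half is 3.6× from (110,165), with the rack corners at about (38,48), (448,88), (437,203) and (18,163). The pot rim is centred at about (693,70). I'll move over the rack and measure with the wrist camera.

```bash
cat >> h.py <<'E'
from scipy.spatial.transform import Rotation as Ro
def delta(p,yaw):
    "tool-axis shift and turn to world TCP p, tool x at yaw, pointing down"
    s=r.get_state();R=Ro.from_quat(s["eef_rot"])
    T=Ro.from_euler("z",yaw)*Ro.from_euler("x",np.pi)
    return np.round(np.r_[R.inv().apply(np.array(p)-s["tool_pos"]),(R.inv()*T).as_rotvec()],4)
E
python3 - <<'E'
from h import *
P=[onz("top",(110+u/3.6,165+v/3.6),.05) for u,v in[(38,48),(448,88),(437,203),(18,163)]]
P=np.array(P);print(P,P.mean(0));d=P[0]+P[3]-P[1]-P[2];print(np.arctan2(-d[0],d[1]),np.linalg.norm(d)/2)
print(onz("top",(110+693/3.6,165+70/3.6),.06))
print(delta((.5,-.25,.24),.15))
E
```

```text
[[0.51204971 0.34544524]
 [0.4815758  0.01869006]
 [0.39035542 0.0257453 ]
 [0.4196103  0.35520099]] [0.45089781 0.1862704 ]
-0.09077060838868718 0.32946176982537234
[ 0.49509341 -0.17339222]
[ 3.996e-01 -2.335e-01 -1.600e-03 -1.600e-03  2.000e-04  1.608e-01]
```

Units first: shifts go in shares of 0.75 m and turns go in shares of 45 degrees. So 0.4 m / 0.75 = 0.5333, 0.24 m / 0.75 = 0.32, 0.24 rad / 0.7854 = 0.3056.

```bash
echo '[{"aperture": 1,"x": 0.0533,"y": -0.0307,"wz": 0.0509},{"aperture": 1,"x": 0.1067,"y": -0.0627,"wz": 0.1019},{"aperture": 1,"x": 0.16,"y": -0.0933,"wz": 0.1528},{"aperture": 1,"x": 0.2133,"y": -0.1253,"wz": 0.2037},{"aperture": 1,"x": 0.2667,"y": -0.156,"wz": 0.2546},{"aperture": 1,"x": 0.32,"y": -0.1867,"wz": 0.3056},{"aperture": 1,"x": 0.3733,"y": -0.2187,"wz": 0.3565},{"aperture": 1,"x": 0.4267,"y": -0.2493,"wz": 0.4074},{"aperture": 1,"x": 0.48,"y": -0.28,"wz": 0.4584},{"aperture": 1,"x": 0.5333,"y": -0.312,"wz": 0.5093}]' > next.json && python3 steer.py next.json
python3 -c "
from h import *
print(r.get_state()['q']);print(delta((.46,-.18,.24),-.09),delta((.42,.186,.24),-.09))"
```

```text
clock: 1.1
tool_pos: [0.5013, -0.2484, 0.2385]
eef_rot: [0.999, -0.045, -0.0, 0.0]
contact_force: [0.5, -0.8, 0.3]
opening: 0.998
finger_force: 0.0
[ 0.39356744  0.599005   -0.02644832  1.77181685  0.02165178  0.77154921
 -1.30555912]
[-0.0473 -0.0644 -0.0015  0.      0.0005 -0.001 ] [-0.1204 -0.4252 -0.0015  0.      0.0005 -0.001 ]
```

```bash
echo '[{"aperture": 1,"x": -0.0267,"y": -0.0467},{"aperture": 1,"x": -0.0627,"y": -0.0853},{"aperture": 1,"x": -0.0627,"y": -0.0853},{"aperture": 1,"x": -0.0627,"y": -0.0853}]' > next.json && python3 steer.py next.json
python3 - <<'E'
from h import *
import pickle
cp=eyes.camera_params("wrist");im=eyes.snapshot("wrist")[:,:,::-1].copy();cv2.imwrite("pics/w1.png",im);pickle.dump(cp,open("w1.pkl","wb"));print(cp["fx"],cp["cx"],cp["cy"],r.get_state()["tool_pos"])
E
echo '[{"aperture": 1,"x": -0.0133,"y": -0.0667},{"aperture": 1,"x": -0.0267,"y": -0.1333},{"aperture": 1,"x": -0.04,"y": -0.2},{"aperture": 1,"x": -0.0533,"y": -0.2667},{"aperture": 1,"x": -0.0667,"y": -0.3333},{"aperture": 1,"x": -0.08,"y": -0.4},{"aperture": 1,"x": -0.0933,"y": -0.4667},{"aperture": 1,"x": -0.0973,"y": -0.48},{"aperture": 1,"x": -0.0973,"y": -0.48},{"aperture": 1,"x": -0.0973,"y": -0.48}]' > next.json && python3 steer.py next.json
python3 - <<'E'
from h import *
import pickle
cp=eyes.camera_params("wrist");im=eyes.snapshot("wrist")[:,:,::-1].copy();cv2.imwrite("pics/w2.png",im);pickle.dump(cp,open("w2.pkl","wb"));print(r.get_state()["q"])
a=cv2.imread("pics/w1.png");cv2.imwrite("pics/ww.png",cv2.resize(np.vstack([a,im]),None,fx=.78,fy=.78))
E
```

```text
clock: 1.5
tool_pos: [0.4592, -0.1816, 0.2388]
eef_rot: [0.999, -0.044, -0.0, 0.0]
contact_force: [-0.2, -0.6, 0.7]
opening: 1.002
finger_force: 0.0
297.3186396354542 255.26560735708424 185.76657474389236 [ 0.45990672 -0.18270448  0.23889276]
clock: 2.55
tool_pos: [0.4198, 0.1818, 0.2386]
eef_rot: [0.999, -0.046, 0.0, 0.0]
contact_force: [0.2, -0.0, -1.5]
opening: 1.001
finger_force: 0.0
[-0.53148828  0.4762059   0.03355979  2.05955097 -0.02467607  0.60639116
 -2.14482512]
```

View pics/ww.png

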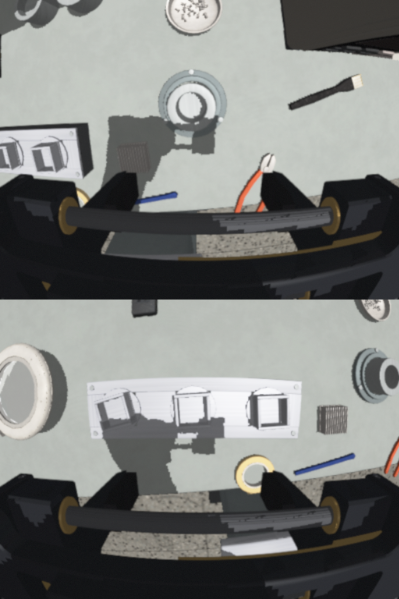

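The wrist views show the pot at about (190,105) and the rack cups at about (115,408), (192,407) and (270,408). Now I'll make rectified zooms: a metric top-down of each plane.

```bash
python3 - <<'E'
from h import *
import pickle
def rect(f,cx,cy,z,w,h,s):  # metric image: rows = -x, cols = -y ; s px/m
    cp=pickle.load(open(f+".pkl","rb"));im=cv2.imread(f"pics/{f}.png")
    R=cv2.Rodrigues(np.array(cp["rvec"]))[0]
    u,v=np.meshgrid(np.arange(int(w*s)),np.arange(int(h*s)))
    P=np.stack([cx+h/2-v/s,cy+w/2-u/s,np.full(u.shape,z)],-1)@R.T+cp["tvec"]
    n=np.hypot(P[...,0],P[...,1]);k=np.arctan2(n,P[...,2])/n*cp["fx"]
    return cv2.remap(im,(P[...,0]*k+cp["cx"]).astype("f"),(P[...,1]*k+cp["cy"]).astype("f"),cv2.INTER_CUBIC)
a=rect("w2",.451,.186,.085,.35,.12,2200)
b=rect("w1",.495,-.173,.06,.13,.13,2200)
c=np.zeros((560,800,3),np.uint8);c[:a.shape[0],:a.shape[1]]=a;c[264:264+286,:286]=b
cv2.imwrite("pics/rc.png",c);print(a.shape,b.shape)
E
```

```text
(264, 770, 3) (286, 286, 3)
```

View pics/rc.png

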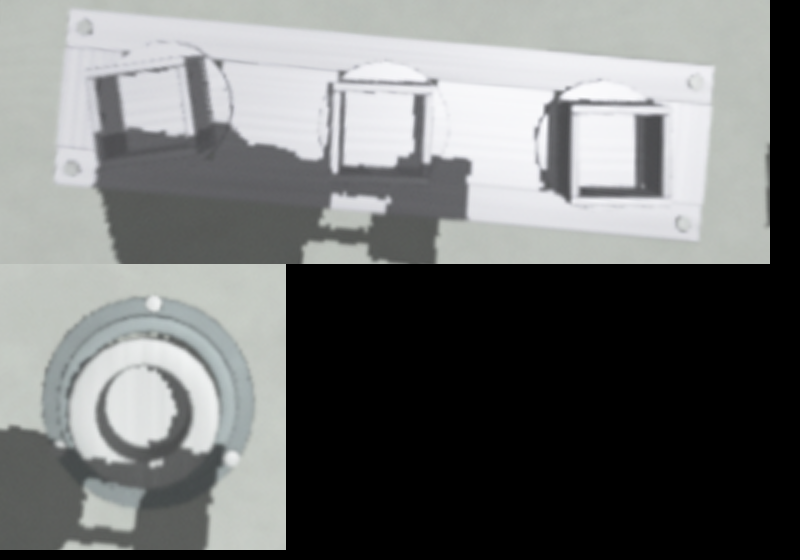

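The rectified view (2200 px/m) gives these image centres:

| Feature | Image centre (px) | Yaw |
|---|---|---|
| Left cup | (144,116) | +0.12 |
| Middle cup | (383,131) | about 0.03 |
| Right cup | (620,153) | about −0.03 |
| Pot | (144.5,148) in its panel | – |

The pot bore is about 97 px, or 44–45 mm. I'll start with the right liner.

```bash
python3 -c "
from h import *
print(delta((.4415,.0785,.1),-.03))"
```

```text
[ 0.0311  0.0999  0.1388  0.0012 -0.0005 -0.0626]
```

Scaled: 0.179 m / 0.75 = 0.2387, 0.16 m / 0.75 = 0.2133, -0.0626 rad / 0.7854 = -0.0797.

```bash
echo '[{"aperture": 1,"x": 0.0133,"y": 0.04,"z": 0.04,"wz": -0.0255},{"aperture": 1,"x": 0.0267,"y": 0.08,"z": 0.08,"wz": -0.0509},{"aperture": 1,"x": 0.0413,"y": 0.1333,"z": 0.1067,"wz": -0.0797},{"aperture": 1,"x": 0.0413,"y": 0.1333,"z": 0.1467,"wz": -0.0797},{"aperture": 1,"x": 0.0413,"y": 0.1333,"z": 0.1853,"wz": -0.0797},{"aperture": 1,"x": 0.0413,"y": 0.1333,"z": 0.2133,"wz": -0.0797},{"aperture": 1,"x": 0.0413,"y": 0.1333,"z": 0.2387,"wz": -0.0797},{"aperture": 1,"x": 0.0413,"y": 0.1333,"z": 0.2387,"wz": -0.0797},{"aperture": 1,"x": 0.0413,"y": 0.1333,"z": 0.2387,"wz": -0.0797}]' > next.json && python3 steer.py next.json
echo '[{"aperture": 0},{"aperture": 0},{"aperture": 0},{"aperture": 0},{"aperture": 0},{"aperture": 0}]' > next.json && python3 steer.py next.json 25
```

```text
clock: 3.5
tool_pos: [0.4409, 0.0789, 0.0599]
eef_rot: [1.0, -0.015, -0.0, 0.001]
contact_force: [-0.6, 0.7, -0.3]
opening: 1.004
finger_force: 0.0
clock: 4.1
tool_pos: [0.4406, 0.0806, 0.0599]
eef_rot: [1.0, -0.013, 0.0, 0.0]
contact_force: [-0.2, -1.5, 3.1]
opening: 0.517
finger_force: 25.0
```

```bash
echo '[{"aperture": 0,"z": -0.0267},{"aperture": 0,"z": -0.0667},{"aperture": 0,"z": -0.12},{"aperture": 0,"z": -0.16},{"aperture": 0,"z": -0.16},{"aperture": 0,"z": -0.16}]' > next.json && python3 steer.py next.json
python3 - <<'E'
from h import *
s=r.get_state();print(s["tool_pos"],delta((.494,-.1735,.18),-.03))
im=eyes.snapshot("scene")[:,:,::-1].copy();cv2.imwrite("pics/s1.png",im);w=eyes.snapshot("wrist")[:,:,::-1].copy();cv2.imwrite("pics/w3.png",w)
p=proj("scene",s["tool_pos"]-[0,0,.025]);print(p)
x,y=p.astype(int);c=np.zeros((600,800,3),np.uint8)
c[:600,:400]=cv2.resize(im[y-30:y+30,x-20:x+20],(400,600),interpolation=cv2.INTER_CUBIC)
c[:300,400:]=cv2.resize(w,(400,300));cv2.imwrite("pics/s1c.png",c)
E
```

```text
clock: 4.7
tool_pos: [0.4406, 0.0808, 0.1798]
eef_rot: [1.0, -0.013, 0.0, -0.0]
contact_force: [-0.2, 0.7, -1.9]
opening: 0.52
finger_force: 25.0
[0.44063912 0.08077015 0.17981271] [ 6.010e-02  2.528e-01 -2.000e-04 -2.000e-04 -9.000e-04  3.600e-03]
[228.02087515 196.68765101]
```

View pics/s1c.png

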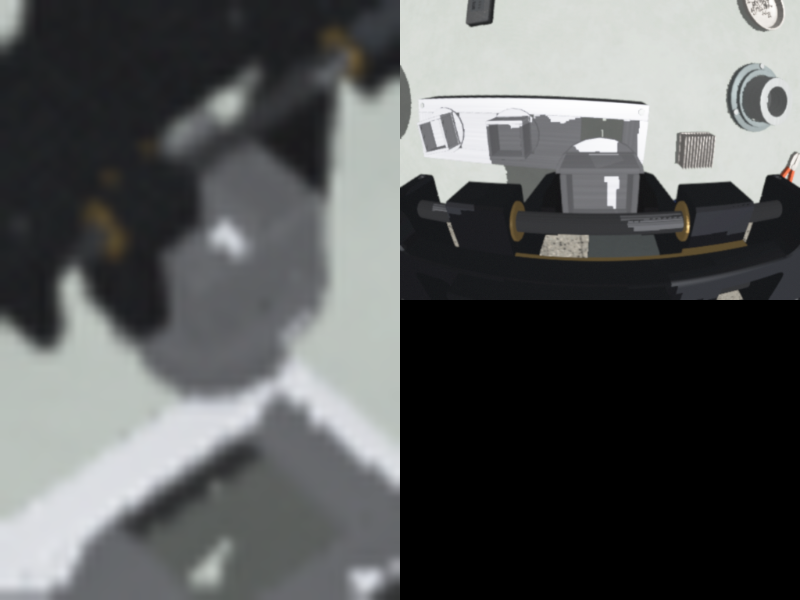

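The flange hides the barrel in this view, so I'll try the liner directly in the pot. A nested liner puts the TCP at z≈0.070.

Scaled: 0.253 m / 0.75 = 0.3373, 0.059 m / 0.75 = 0.0787.

```bash
echo '[{"aperture": 0,"x": 0.0133,"y": 0.0533},{"aperture": 0,"x": 0.0267,"y": 0.1133},{"aperture": 0,"x": 0.04,"y": 0.1733},{"aperture": 0,"x": 0.0533,"y": 0.2333},{"aperture": 0,"x": 0.0667,"y": 0.2933},{"aperture": 0,"x": 0.0787,"y": 0.3373,"z": 0.0267},{"aperture": 0,"x": 0.0787,"y": 0.3373,"z": 0.06},{"aperture": 0,"x": 0.0787,"y": 0.3373,"z": 0.0867},{"aperture": 0,"x": 0.0787,"y": 0.3373,"z": 0.0867},{"aperture": 0,"x": 0.0787,"y": 0.3373,"z": 0.0867}]' > next.json && python3 steer.py next.json
python3 - <<'E'
from h import *
s=r.get_state();print(s["tool_pos"],delta((.493,-.1735,.07),-.03),s["contact_force"])
cp=eyes.camera_params("wrist");w=eyes.snapshot("wrist")[:,:,::-1].copy();im=eyes.snapshot("scene")[:,:,::-1].copy();t=eyes.snapshot("top")[:,:,::-1].copy()
cv2.imwrite("pics/w4.png",w)
x,y=proj("scene",s["tool_pos"]-[0,0,.03]).astype(int)
c=np.zeros((600,800,3),np.uint8)
c[:400,:400]=cv2.resize(im[y-35:y+35,x-35:x+35],(400,400),interpolation=cv2.INTER_CUBIC)
c[:400,400:]=cv2.resize(w[130:260,190:320],(400,400),interpolation=cv2.INTER_CUBIC);cv2.imwrite("pics/s2c.png",c)
E
```

```text
clock: 5.8
tool_pos: [0.4921, -0.1733, 0.1137]
eef_rot: [1.0, -0.013, -0.001, -0.0]
contact_force: [-0.1, 0.4, -1.6]
opening: 0.524
finger_force: 25.0
[ 0.4920781  -0.17328387  0.11367021] [ 0.0011  0.0002  0.0437 -0.0008  0.0028  0.0039] [-0.14084316  0.43420263 -1.64179521]
```

View pics/s2c.png

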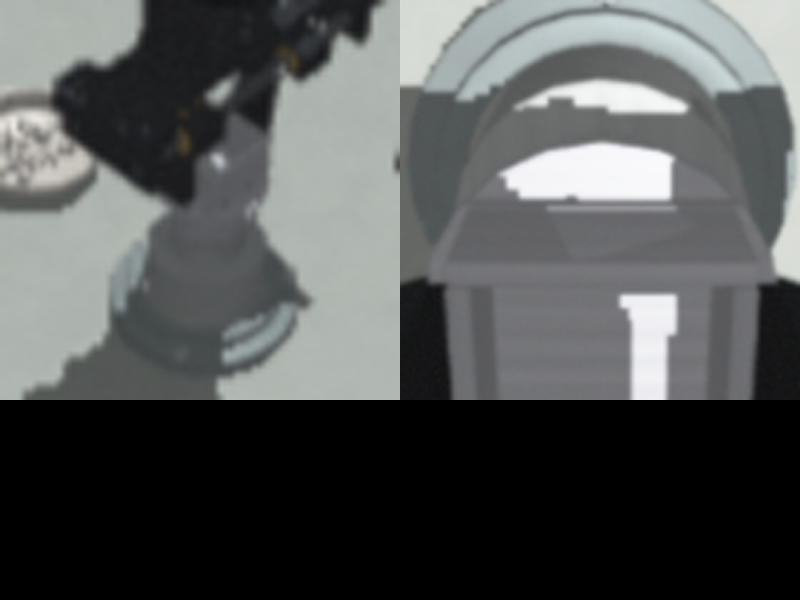

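The liner is centred laterally over the pot (collar and flange arcs both centred at about 603). I'll lower it gently.

Scaled: 0.014 m / 0.75 = 0.0187, 0.01 m / 0.75 = 0.0133.

```bash
echo '[{"aperture": 0,"x": 0.0013,"z": 0.0067},{"aperture": 0,"x": 0.0013,"z": 0.0133},{"aperture": 0,"x": 0.0013,"z": 0.0187},{"aperture": 0,"x": 0.0013,"z": 0.0187}]' > next.json && python3 steer.py next.json;  echo '[{"aperture": 0,"z": 0.0053},{"aperture": 0,"z": 0.0107},{"aperture": 0,"z": 0.0107}]' > next.json && python3 steer.py next.json
```

```text
clock: 6.35
tool_pos: [0.4935, -0.1737, 0.1002]
eef_rot: [1.0, -0.013, -0.001, -0.0]
contact_force: [-0.5, -0.8, -1.1]
opening: 0.518
finger_force: 25.0
clock: 6.65
tool_pos: [0.4938, -0.1733, 0.0948]
eef_rot: [1.0, -0.013, 0.0, 0.0]
contact_force: [-4.4, 1.8, 21.4]
opening: 0.519
finger_force: 25.0
```

```bash
for i in 1; do echo '[{"aperture": 0,"x": -0.0013},{"aperture": 0,"x": -0.0013}]' > next.json && python3 steer.py next.json; echo '[{"aperture": 0,"x": -0.0013},{"aperture": 0,"x": -0.0013}]' > next.json && python3 steer.py next.json; echo '[{"aperture": 0,"x": -0.0013},{"aperture": 0,"x": -0.0013}]' > next.json && python3 steer.py next.json; done; python3 -c "
from h import *
print(r.get_state()['moment'])"
```

```text
clock: 6.85
tool_pos: [0.4936, -0.1734, 0.0948]
eef_rot: [1.0, -0.013, 0.001, 0.0]
contact_force: [-1.9, 2.2, 18.9]
opening: 0.522
finger_force: 25.0
clock: 7.05
tool_pos: [0.4935, -0.1733, 0.0948]
eef_rot: [1.0, -0.013, 0.002, 0.0]
contact_force: [-1.9, 2.2, 18.4]
opening: 0.519
finger_force: 25.0
clock: 7.25
tool_pos: [0.4934, -0.1733, 0.0949]
eef_rot: [1.0, -0.013, 0.003, 0.0]
contact_force: [0.0, 2.4, 15.3]
opening: 0.516
finger_force: 25.0
[0.57105066 0.0535681  0.00081185]
```

```bash
python3 - <<'E'
from h import *
import pickle
cp=pickle.load(open("w1.pkl","rb"));R=cv2.Rodrigues(np.array(cp["rvec"]))[0];o=-R.T@cp["tvec"];print(o)
f=np.array([(-.173+.065-o[1])*2200,(.495+.065-o[0])*2200+264]);print(f)
c=np.array([144.5,412]);h=o[2]-.06
for D,d in((50,24),(46,32),(42,40)):
    k=h/(h+d/1e3);q=f+(c-f)*k;R=D/2e3*2200;print(D,"rim",c-R,c+R,"floor",q-R*k,q+R*k)
E
```

```text
[ 0.53018991 -0.18804989  0.38411105]
[176.10975764 329.58219658]
50 rim [ 89.5 357. ] [199.5 467. ] floor [ 95.47118123 355.10972022] [197.88739445 457.52593344]
46 rim [ 93.9 361.4] [195.1 462.6] floor [101.28733669 358.54086462] [193.39354424 450.64707217]
42 rim [ 98.3 365.8] [190.7 458.2] floor [106.84791494 361.82123548] [189.09716567 444.07048621]
```

```bash
python3 - <<'E'
from h import *
import pickle
cp=pickle.load(open("w1.pkl","rb"));im=cv2.cvtColor(cv2.imread("pics/w1.png"),6).astype("f")
R=cv2.Rodrigues(np.array(cp["rvec"]))[0]
def samp(r_,a,z=.06,c=(.4927,-.1737)):
    P=np.stack([c[0]+r_*np.cos(a),c[1]+r_*np.sin(a),0*r_+z],-1)@R.T+cp["tvec"]
    n=np.hypot(P[...,0],P[...,1]);k=np.arctan2(n,P[...,2])/n*cp["fx"]
    return cv2.remap(im,(P[...,0]*k+cp["cx"]).astype("f")[None],(P[...,1]*k+cp["cy"]).astype("f")[None],1)[0]
rr=np.arange(.012,.046,.0005)
for deg in range(-180,180,20):
    v=samp(rr,np.full(rr.shape,np.radians(deg)))
    print(deg," ".join("%d"%x for x in v[::2]))
print((rr[::2]*1e3).round(0))
E
```

```text
-180 222 216 207 180 139 101 87 88 86 86 90 95 98 97 96 95 95 94 95 94 94 94 99 108 114 104 91 81 77 75 74 77 83 89
-160 221 192 150 111 91 83 79 79 81 91 117 142 141 121 105 96 95 95 95 95 94 93 87 81 77 74 73 72 72 74 74 74 78 85
-140 222 215 189 142 104 88 82 79 79 81 87 93 95 96 95 95 96 96 95 94 94 91 85 80 77 75 73 73 74 75 74 74 77 88
-120 209 171 119 100 95 92 86 79 84 111 156 198 219 222 221 221 221 222 223 223 218 200 163 114 83 77 75 79 95 136 180 205 218 221
-100 194 147 116 101 97 95 93 88 91 118 164 204 220 222 223 225 226 228 230 232 229 216 191 174 178 182 183 180 170 161 160 164 166 167
-80 224 211 170 125 101 97 96 94 99 133 178 209 220 223 226 228 230 232 235 236 231 206 172 154 167 178 182 185 183 174 165 163 168 172
-60 223 211 163 121 98 96 96 97 107 138 186 217 225 227 228 230 232 235 237 237 228 200 147 122 138 164 178 185 187 187 174 158 159 171
-40 222 221 217 197 156 122 103 97 110 146 190 218 225 229 232 235 237 239 240 240 230 194 139 102 114 143 167 178 184 187 185 174 156 157
-20 225 225 225 224 223 214 190 149 125 144 186 215 223 226 228 230 231 233 23
[... 726 characters left out ...]
1 158 151 151 153 154 154 153
100 227 228 228 225 211 169 126 105 103 112 144 192 217 224 224 223 221 219 217 216 214 207 186 154 135 150 153 151 152 154 154 154 154 161
120 227 228 226 219 180 133 107 103 103 109 143 193 219 227 225 223 220 218 217 215 211 204 181 143 100 80 74 74 74 75 76 76 79 85
140 229 227 222 198 155 117 100 99 100 109 140 188 217 224 222 203 163 126 101 97 96 95 91 84 78 79 89 111 129 136 136 126 114 107
160 226 225 216 189 141 107 96 95 95 103 130 166 157 126 105 96 96 96 96 96 94 95 104 123 143 151 153 154 154 154 156 165 180 191
[12. 13. 14. 15. 16. 17. 18. 19. 20. 21. 22. 23. 24. 25. 26. 27. 28. 29.
 30. 31. 32. 33. 34. 35. 36. 37. 38. 39. 40. 41. 42. 43. 44. 45.]
```

Image bore estimates are inconclusive: 44–45 mm lies between 42 and 46. I'll search by feel with lower force.

Scaled: 0.003 m / 0.75 = 0.004, -0.001 m / 0.75 = -0.0013.

```bash
echo '[{"aperture": 0,"x": 0.004,"z": -0.0013},{"aperture": 0,"x": 0.004,"z": -0.0013}]' > next.json && python3 steer.py next.json; echo '[{"aperture": 0,"y": 0.0027},{"aperture": 0,"y": 0.004}]' > next.json && python3 steer.py next.json;echo '[{"aperture": 0,"x": -0.0027,"y": -0.004},{"aperture": 0,"x": -0.0027,"y": -0.004}]' > next.json && python3 steer.py next.json;echo '[{"aperture": 0,"y": -0.0027},{"aperture": 0,"y": -0.004}]' > next.json && python3 steer.py next.json;echo '[{"aperture": 0,"x": 0.0053,"y": 0.004},{"aperture": 0,"x": 0.0053,"y": 0.004}]' > next.json && python3 steer.py next.json
```

```text
clock: 7.45
tool_pos: [0.4938, -0.1734, 0.095]
eef_rot: [1.0, -0.013, 0.0, -0.0]
contact_force: [-3.5, 1.5, 12.9]
opening: 0.518
finger_force: 25.0
clock: 7.65
tool_pos: [0.4937, -0.1736, 0.095]
eef_rot: [1.0, -0.012, -0.0, -0.002]
contact_force: [-2.7, 9.0, 15.7]
opening: 0.516
finger_force: 25.0
clock: 7.85
tool_pos: [0.4935, -0.1733, 0.0951]
eef_rot: [1.0, -0.013, 0.002, 0.0]
contact_force: [0.2, 2.6, 10.4]
opening: 0.521
finger_force: 25.0
clock: 8.05
tool_pos: [0.4934, -0.1731, 0.0951]
eef_rot: [1.0, -0.014, 0.002, 0.002]
contact_force: [0.1, -5.0, 8.1]
opening: 0.52
finger_force: 25.0
clock: 8.25
tool_pos: [0.4939, -0.1733, 0.095]
eef_rot: [1.0, -0.013, -0.002, -0.0]
contact_force: [-6.3, 2.8, 17.0]
opening: 0.52
finger_force: 25.0
```

The liner is wedged laterally, at origin height ≈85 mm (25 mm above the rim), so its barrel is too thick. That also gives the pot centre, TCP ≈ (0.4936, −0.1733). I'll return it to its own opening.

Scaled: -0.08 m / 0.75 = -0.1067, -0.05 m / 0.75 = -0.0667.

```bash
echo '[{"aperture": 0,"x": -0.0013,"z": -0.0267},{"aperture": 0,"x": -0.0013,"z": -0.0667},{"aperture": 0,"x": -0.0013,"z": -0.1067},{"aperture": 0,"x": -0.0013,"z": -0.1067}]' > next.json && python3 steer.py next.json; python3 -c "
from h import *
s=r.get_state();print(s['q'][6],s['tool_pos'],delta((.4406,.0800,.12),-.026))"
```

```text
clock: 8.65
tool_pos: [0.4973, -0.1746, 0.177]
eef_rot: [1.0, -0.013, 0.004, 0.001]
contact_force: [1.1, -0.0, -1.8]
opening: 0.52
finger_force: 25.0
-1.465044169558162 [ 0.49727004 -0.17459362  0.17701074] [-0.0639 -0.2531  0.0561  0.0018 -0.0073 -0.001 ]
```

Scaled: -0.253 m / 0.75 = -0.3373, -0.225 m / 0.75 = -0.3, -0.007 rad / 0.7854 = -0.0089.

```bash
echo '[{"aperture": 0,"x": -0.016,"y": -0.06,"wx": 0.0025,"wy": -0.0089},{"aperture": 0,"x": -0.032,"y": -0.12,"wx": 0.0025,"wy": -0.0089},{"aperture": 0,"x": -0.048,"y": -0.18,"wx": 0.0025,"wy": -0.0089},{"aperture": 0,"x": -0.064,"y": -0.24,"wx": 0.0025,"wy": -0.0089},{"aperture": 0,"x": -0.0773,"y": -0.3,"wx": 0.0025,"wy": -0.0089},{"aperture": 0,"x": -0.0853,"y": -0.3373,"z": 0.0267,"wx": 0.0025,"wy": -0.0089},{"aperture": 0,"x": -0.0853,"y": -0.3373,"z": 0.0667,"wx": 0.0025,"wy": -0.0089},{"aperture": 0,"x": -0.0853,"y": -0.3373,"z": 0.0667,"wx": 0.0025,"wy": -0.0089},{"aperture": 0,"x": -0.0853,"y": -0.3373,"z": 0.0667,"wx": 0.0025,"wy": -0.0089}]' > next.json && python3 steer.py next.json; python3 -c "
from h import *
s=r.get_state();print(s['tool_pos'],delta((.4406,.0800,.06),-.026))"
```

```text
clock: 9.55
tool_pos: [0.437, 0.08, 0.1233]
eef_rot: [1.0, -0.014, -0.005, -0.0]
contact_force: [0.5, 0.2, -0.9]
opening: 0.52
finger_force: 25.0
[0.43701133 0.07995495 0.12330892] [ 0.0042 -0.0001  0.0633 -0.0006  0.0091 -0.0014]
```

Scaled: 0.025 m / 0.75 = 0.0333, 0.01 m / 0.75 = 0.0133, 0.009 rad / 0.7854 = 0.0115.

```bash
echo '[{"aperture": 0,"x": 0.0053,"z": 0.0133,"wy": 0.0115},{"aperture": 0,"x": 0.0053,"z": 0.0333,"wy": 0.0115},{"aperture": 0,"x": 0.0053,"z": 0.0333,"wy": 0.0115},{"aperture": 0,"x": 0.0053,"z": 0.0333,"wy": 0.0115}]' > next.json && python3 steer.py next.json; echo '[{"aperture": 0,"z": 0.0133},{"aperture": 0,"z": 0.0267},{"aperture": 0,"z": 0.04},{"aperture": 0,"z": 0.04},{"aperture": 0,"z": 0.04}]' > next.json && python3 steer.py next.json
```

```text
clock: 9.95
tool_pos: [0.4419, 0.0799, 0.0995]
eef_rot: [1.0, -0.014, 0.001, -0.001]
contact_force: [-0.4, 0.3, -2.1]
opening: 0.514
finger_force: 25.0
clock: 10.45
tool_pos: [0.4412, 0.0807, 0.0682]
eef_rot: [1.0, -0.013, 0.0, -0.001]
contact_force: [0.9, 0.2, -2.1]
opening: 0.517
finger_force: 25.0
```

In the opening with no resistance; finish lowering.

Scaled: 0.01 m / 0.75 = 0.0133, 0.005 m / 0.75 = 0.0067.

```bash
echo '[{"aperture": 0,"z": 0.0067},{"aperture": 0,"z": 0.0133},{"aperture": 0,"z": 0.0133}]' > next.json && python3 steer.py next.json; python3 -c "
from h import *
s=r.get_state();print(s['tool_pos'])"
```

```text
clock: 10.75
tool_pos: [0.4416, 0.0808, 0.0583]
eef_rot: [1.0, -0.013, 0.001, -0.001]
contact_force: [-1.0, 0.1, -1.9]
opening: 0.522
finger_force: 25.0
[0.44161943 0.08079249 0.05826465]
```

Scaled: 0.002 m / 0.75 = 0.0027.

```bash
echo '[{"aperture": 0,"z": 0.0027},{"aperture": 0,"z": 0.0027}]' > next.json && python3 steer.py next.json; echo '[{"aperture": 0.6},{"aperture": 1},{"aperture": 1},{"aperture": 1},{"aperture": 1},{"aperture": 1,"z": -0.04},{"aperture": 1,"z": -0.0933},{"aperture": 1,"z": -0.0933}]' > next.json && python3 steer.py next.json; python3 - <<'E'
from h import *
s=r.get_state();print(s['tool_pos'],s['q'][6],delta((.4515,.1869,.1),.03))
E
```

```text
clock: 10.95
tool_pos: [0.4415, 0.0808, 0.0577]
eef_rot: [1.0, -0.013, 0.001, -0.001]
contact_force: [-1.6, 0.4, 11.6]
opening: 0.521
finger_force: 25.0
clock: 11.75
tool_pos: [0.4434, 0.0809, 0.1299]
eef_rot: [1.0, -0.014, 0.004, -0.002]
contact_force: [0.4, 0.3, -0.4]
opening: 1.001
finger_force: 0.0
[0.44338798 0.0809341  0.1298603 ] -1.9227755859964215 [ 0.005  -0.106   0.0303 -0.0034 -0.0085 -0.0571]
```

Contact came at TCP z 0.0577, a 2 mm slip in the grip. The origin on the pot was therefore about 27 mm above the rim, which matches the 44×30 barrel on a 42 bore. Next, the middle liner.

Scaled: -0.106 m / 0.75 = -0.1413, 0.03 m / 0.75 = 0.04, -0.057 rad / 0.7854 = -0.0726.

```bash
echo '[{"aperture": 1,"x": 0.004,"y": -0.0533,"wz": -0.0255},{"aperture": 1,"x": 0.0053,"y": -0.1067,"wz": -0.0509},{"aperture": 1,"x": 0.0093,"y": -0.1413,"wz": -0.0726},{"aperture": 1,"x": 0.0093,"y": -0.1413,"z": 0.04,"wz": -0.0726},{"aperture": 1,"x": 0.0093,"y": -0.1413,"z": 0.0933,"wz": -0.0726},{"aperture": 1,"x": 0.0093,"y": -0.1413,"z": 0.0933,"wz": -0.0726},{"aperture": 1,"x": 0.0093,"y": -0.1413,"z": 0.0933,"wz": -0.0726}]' > next.json && python3 steer.py next.json ; python3 -c "
from h import *
s=r.get_state();print(s['tool_pos'],delta((.4515,.1869,.06),.03))"
```

```text
clock: 12.45
tool_pos: [0.4504, 0.186, 0.0559]
eef_rot: [1.0, 0.015, -0.0, -0.0]
contact_force: [0.3, 0.3, 1.2]
opening: 1.003
finger_force: 0.0
[0.4503884  0.1860057  0.05592261] [ 0.0011 -0.0009 -0.0041 -0.0003  0.0007  0.0004]
```

Scaled: -0.004 m / 0.75 = -0.0053, 0.001 m / 0.75 = 0.0013.

```bash
echo '[{"aperture": 1,"x": 0.0013,"z": -0.0053},{"aperture": 1,"x": 0.0013,"z": -0.0053},{"aperture": 0,"x": 0.0013,"z": -0.0053},{"aperture": 0,"x": 0.0013,"z": -0.0053},{"aperture": 0,"x": 0.0013,"z": -0.0053},{"aperture": 0,"x": 0.0013,"z": -0.0053},{"aperture": 0,"x": 0.0013,"z": -0.0053},{"aperture": 0,"x": 0.0013,"z": -0.0053}]' > next.json && python3 steer.py next.json 35; echo '[{"aperture": 0,"z": -0.04},{"aperture": 0,"z": -0.0933},{"aperture": 0,"z": -0.1467},{"aperture": 0,"z": -0.16},{"aperture": 0,"z": -0.16},{"aperture": 0,"z": -0.16}]' > next.json && python3 steer.py next.json;python3 -c "
from h import *
s=r.get_state();print(s['tool_pos'],s['q'][6],delta((.4936,-.1733,.18),.03))"
```

```text
clock: 13.25
tool_pos: [0.4523, 0.1867, 0.0609]
eef_rot: [1.0, 0.015, 0.001, -0.001]
contact_force: [0.3, -0.3, 0.3]
opening: 0.52
finger_force: 34.4
clock: 13.85
tool_pos: [0.4513, 0.1861, 0.1798]
eef_rot: [1.0, 0.015, 0.0, -0.0]
contact_force: [0.3, 0.2, -0.9]
opening: 0.52
finger_force: 34.4
[0.45133953 0.18605671 0.17983865] -2.02382272469268 [ 3.120e-02  3.605e-01 -5.000e-04 -1.000e-03 -3.000e-04  6.000e-04]
```

Scaled: 0.3605 m / 0.75 = 0.4807, 0.36 m / 0.75 = 0.48.

```bash
echo '[{"aperture": 0,"x": 0.0053,"y": 0.06},{"aperture": 0,"x": 0.0107,"y": 0.12},{"aperture": 0,"x": 0.016,"y": 0.18},{"aperture": 0,"x": 0.0213,"y": 0.24},{"aperture": 0,"x": 0.0267,"y": 0.3},{"aperture": 0,"x": 0.032,"y": 0.36},{"aperture": 0,"x": 0.0373,"y": 0.42},{"aperture": 0,"x": 0.0427,"y": 0.48},{"aperture": 0,"x": 0.0427,"y": 0.4807,"z": 0.04},{"aperture": 0,"x": 0.0427,"y": 0.4807,"z": 0.08}]' > next.json && python3 steer.py next.json; echo '[{"aperture": 0,"z": 0.004},{"aperture": 0,"z": 0.004},{"aperture": 0,"z": 0.004}]' > next.json && python3 steer.py next.json;python3 -c "
from h import *
s=r.get_state();print(s['tool_pos'],delta((.494,-.1733,.1),.03))"
```

```text
clock: 14.85
tool_pos: [0.4944, -0.1752, 0.118]
eef_rot: [1.0, 0.013, 0.001, -0.001]
contact_force: [0.7, 0.4, -1.6]
opening: 0.523
finger_force: 34.4
clock: 15.15
tool_pos: [0.4955, -0.1725, 0.1176]
eef_rot: [1.0, 0.016, 0.001, -0.001]
contact_force: [-0.2, 0.2, -0.9]
opening: 0.525
finger_force: 34.4
[ 0.49552713 -0.17248468  0.11760636] [-0.0016  0.0008  0.0176 -0.0019 -0.0024  0.0013]
```

Scaled: 0.012 m / 0.75 = 0.016, 0.005 m / 0.75 = 0.0067.

```bash
echo '[{"aperture": 0,"x": -0.0013,"y": 0.0013,"z": 0.0067},{"aperture": 0,"x": -0.0013,"y": 0.0013,"z": 0.016},{"aperture": 0,"x": -0.0013,"y": 0.0013,"z": 0.016}]' > next.json && python3 steer.py next.json; echo '[{"aperture": 0,"z": 0.0053},{"aperture": 0,"z": 0.008},{"aperture": 0,"z": 0.008}]' > next.json && python3 steer.py next.json; python3 -c "
from h import *
s=r.get_state();print(s['tool_pos'],delta((.494,-.1733,.1),.03))"
```

```text
clock: 15.45
tool_pos: [0.4939, -0.1737, 0.1049]
eef_rot: [1.0, 0.015, 0.001, -0.001]
contact_force: [-0.8, 0.4, -1.5]
opening: 0.521
finger_force: 34.4
clock: 15.75
tool_pos: [0.4941, -0.1738, 0.0991]
eef_rot: [1.0, 0.015, 0.001, -0.001]
contact_force: [-1.3, -0.2, -1.8]
opening: 0.524
finger_force: 34.4
[ 0.49411872 -0.17379059  0.09905625] [-0.0001 -0.0005 -0.0009 -0.0019 -0.0017  0.0005]
```

Scaled: 0.006 m / 0.75 = 0.008, 0.004 m / 0.75 = 0.0053.

```bash
echo '[{"aperture": 0,"z": 0.0053},{"aperture": 0,"z": 0.008},{"aperture": 0,"z": 0.008}]' > next.json && python3 steer.py next.json; echo '[{"aperture": 0,"z": 0.004},{"aperture": 0,"z": 0.004}]' > next.json && python3 steer.py next.json
```

```text
clock: 16.05
tool_pos: [0.4941, -0.1738, 0.093]
eef_rot: [1.0, 0.015, 0.001, -0.001]
contact_force: [-0.0, -0.8, -0.9]
opening: 0.524
finger_force: 34.4
clock: 16.25
tool_pos: [0.4941, -0.1738, 0.09]
eef_rot: [1.0, 0.015, 0.001, -0.001]
contact_force: [-0.6, -0.2, -1.1]
opening: 0.524
finger_force: 34.4
```

Scaled: 0.005 m / 0.75 = 0.0067, 0.003 m / 0.75 = 0.004.

```bash
echo '[{"aperture": 0,"z": 0.004},{"aperture": 0,"z": 0.0067},{"aperture": 0,"z": 0.0067}]' > next.json && python3 steer.py next.json; echo '[{"aperture": 0,"z": 0.004},{"aperture": 0,"z": 0.0067},{"aperture": 0,"z": 0.0067}]' > next.json && python3 steer.py next.json;  echo '[{"aperture": 0,"z": 0.004},{"aperture": 0,"z": 0.0067},{"aperture": 0,"z": 0.0067}]' > next.json && python3 steer.py next.json
```

```text
clock: 16.55
tool_pos: [0.4941, -0.1738, 0.085]
eef_rot: [1.0, 0.015, 0.001, -0.001]
contact_force: [0.1, 0.4, -0.6]
opening: 0.522
finger_force: 34.4
clock: 16.85
tool_pos: [0.4941, -0.1738, 0.08]
eef_rot: [1.0, 0.015, 0.001, -0.001]
contact_force: [-0.6, 0.5, -0.8]
opening: 0.524
finger_force: 34.4
clock: 17.15
tool_pos: [0.4941, -0.1737, 0.075]
eef_rot: [1.0, 0.015, 0.001, -0.001]
contact_force: [-0.0, 0.3, -1.1]
opening: 0.524
finger_force: 34.4
```

It is sliding in freely and is now within about 4 mm of seated.

Scaled: 0.003 m / 0.75 = 0.004, 0.002 m / 0.75 = 0.0027.

```bash
echo '[{"aperture": 0,"z": 0.0027},{"aperture": 0,"z": 0.004},{"aperture": 0,"z": 0.004}]' > next.json && python3 steer.py next.json; echo '[{"aperture": 0,"z": 0.0027},{"aperture": 0,"z": 0.0027}]' > next.json && python3 steer.py next.json;  echo '[{"aperture": 0,"z": 0.0027},{"aperture": 0,"z": 0.0027}]' > next.json && python3 steer.py next.json
```

```text
clock: 17.45
tool_pos: [0.4943, -0.1738, 0.0722]
eef_rot: [1.0, 0.015, 0.001, -0.001]
contact_force: [-0.3, -0.1, -1.6]
opening: 0.522
finger_force: 34.4
clock: 17.65
tool_pos: [0.4945, -0.1739, 0.0709]
eef_rot: [1.0, 0.015, 0.001, -0.001]
contact_force: [-2.0, 0.3, 5.8]
opening: 0.521
finger_force: 34.4
clock: 17.85
tool_pos: [0.4946, -0.1739, 0.0707]
eef_rot: [1.0, 0.015, 0.002, -0.001]
contact_force: [-3.9, 2.5, 23.7]
opening: 0.524
finger_force: 34.6
```

It seats at TCP 0.0708, where the fully nested value is about 0.0708. I'll ease off, release, retreat and look.

Scaled: -0.14 m / 0.75 = -0.1867, -0.12 m / 0.75 = -0.16.

```bash
echo '[{"aperture": 0,"z": -0.0027},{"aperture": 0.6,"z": -0.0027},{"aperture": 1,"z": -0.0027},{"aperture": 1,"z": -0.0027},{"aperture": 1,"z": -0.0027},{"aperture": 1,"z": -0.04},{"aperture": 1,"z": -0.1067},{"aperture": 1,"x": -0.04,"z": -0.16},{"aperture": 1,"x": -0.08,"z": -0.1867},{"aperture": 1,"x": -0.08,"z": -0.1867}]' > next.json && python3 steer.py next.json
echo '[{"aperture": 1,"x": -0.0133,"y": -0.0667},{"aperture": 1,"x": -0.0133,"y": -0.1333},{"aperture": 1,"x": -0.0133,"y": -0.1733},{"aperture": 1,"x": -0.0133,"y": -0.1733}]' > next.json && python3 steer.py next.json
python3 - <<'E'
from h import *
w=eyes.snapshot("wrist")[:,:,::-1].copy();im=eyes.snapshot("scene")[:,:,::-1].copy();t=eyes.snapshot("top")[:,:,::-1].copy()
c=np.zeros((600,800,3),np.uint8)
cv2.imwrite("pics/w5.png",w);cv2.imwrite("pics/s5.png",im);cv2.imwrite("pics/t5.png",t)
c[:300,:400]=cv2.resize(w,(400,300))
c[:300,400:]=cv2.resize(im[145:220,240:340],(400,300),interpolation=cv2.INTER_CUBIC)
c[300:,:]=cv2.resize(t[160:235,115:315],(800,300),interpolation=cv2.INTER_CUBIC)
cv2.imwrite("pics/s5c.png",c);print(r.get_state()["clock"])
E
```

```text
clock: 18.85
tool_pos: [0.4308, -0.1768, 0.2104]
eef_rot: [1.0, 0.014, 0.001, -0.0]
contact_force: [0.6, -0.3, -0.5]
opening: 1.004
finger_force: 0.0
clock: 19.25
tool_pos: [0.4205, -0.0412, 0.2079]
eef_rot: [1.0, 0.02, 0.001, -0.002]
contact_force: [0.2, -0.1, 1.2]
opening: 0.997
finger_force: 0.0
19.4
```

View pics/s5c.png

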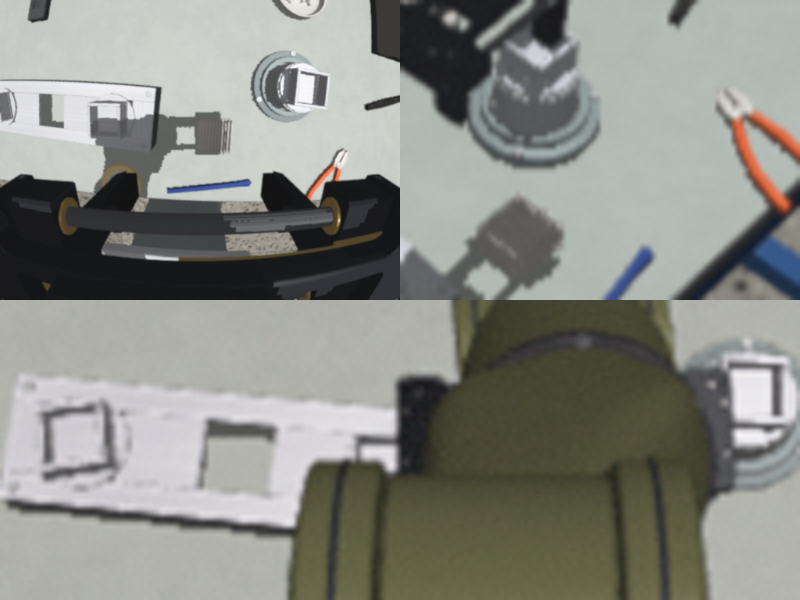

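The wrist, scene and top views show the liner's flange flat on the pot rim (cup at (312,88) in the wrist panel). They also show the middle opening empty and the left liner undisturbed. I'll move the arm aside once to check the right-hand liner.

Units first: shifts go in shares of 0.75 m and turns go in shares of 45 degrees. So 0.42 m / 0.75 = 0.56, 0.35 m / 0.75 = 0.4667.

```bash
echo '[{"aperture": 1,"y": 0.0667,"z": -0.0267},{"aperture": 1,"y": 0.1333,"z": -0.0533},{"aperture": 1,"y": 0.2,"z": -0.08},{"aperture": 1,"y": 0.2667,"z": -0.08},{"aperture": 1,"y": 0.3333,"z": -0.08},{"aperture": 1,"y": 0.4,"z": -0.08},{"aperture": 1,"y": 0.4667,"z": -0.08},{"aperture": 1,"x": -0.0533,"y": 0.5067,"z": -0.08},{"aperture": 1,"x": -0.08,"y": 0.56,"z": -0.08},{"aperture": 1,"x": -0.08,"y": 0.56,"z": -0.08}]' > next.json && python3 steer.py next.json
python3 - <<'E'
from h import *
im=eyes.snapshot("scene")[:,:,::-1].copy();t=eyes.snapshot("top")[:,:,::-1].copy()
c=np.zeros((600,800,3),np.uint8)
c[:300,:400]=cv2.resize(im[195:285,140:260],(400,300),interpolation=cv2.INTER_CUBIC)
c[:300,400:]=cv2.resize(im[145:220,230:330],(400,300),interpolation=cv2.INTER_CUBIC)
c[300:,:]=cv2.resize(t[160:235,115:315],(800,300),interpolation=cv2.INTER_CUBIC)
cv2.imwrite("pics/s6c.png",c);print(r.get_state()["clock"])
E
```

```text
clock: 20.4
tool_pos: [0.3641, -0.4775, 0.2666]
eef_rot: [1.0, 0.007, -0.002, 0.002]
contact_force: [-0.5, 0.2, 0.6]
opening: 0.998
finger_force: 0.0
20.5
```

View pics/s6c.png

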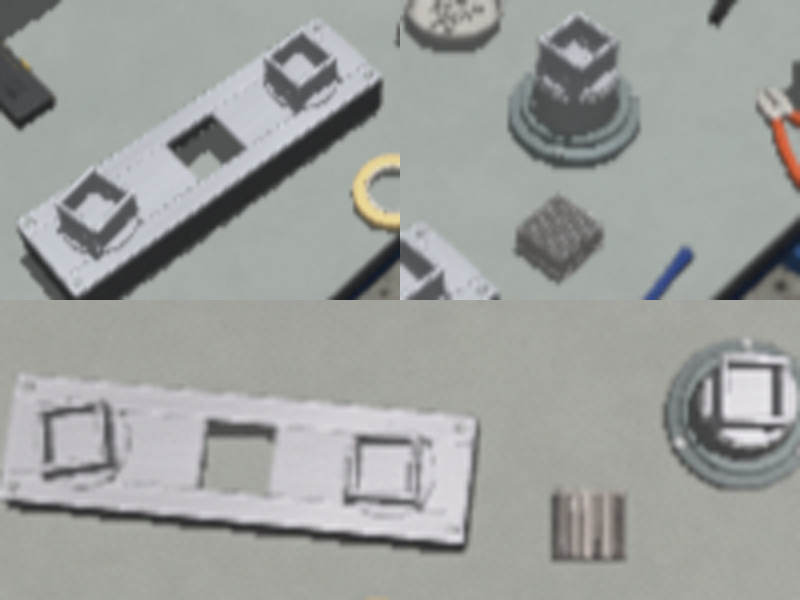

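Both remaining liners stand flat in the rack, at (85,440) and (388,470) in the top panel. The nested liner sits flush on the pot at (755,390), and the heat sink hasn't moved. Handing in.

```bash
python3 -c "
from plant import r, eyes
print(r.finish_job())"
```

```text
the job is handed in; nothing more can be done
None
```

I handed the job in at about 20.5 s: the liner from the middle opening is nested in the pot with its flange flat on the rim, the other two stand flange-down in the rack's end openings, and I saw nothing else on the bench move.

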